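# Clamp the chopping board down with the ratchet lever

## Robot

A 6-joint arm with a two-finger parallel gripper is mounted at the origin on the work surface. World frame = base frame: x ahead of the robot, y to its left, z up, the work surface at z = 0. Lengths are in m, angles in rad, forces in N, time in s.
With the tool pointing down it reaches from about 0.275 to 1 m from the base axis. Payload 8.4 kg.
Tool frame: the origin (TCP) lies at the very end of the fingers, on their centre line; the grasp point (between the pads) lies 19 mm behind it; z points along the fingers, y is the line along which they close (so a half turn about z gives the same grasp; the last joint's range is limited). The gripper opens to 85 mm and grips with 20 to 120 N. Pads are 22 mm wide; open, the fingers measure 114 mm over their backs; the gripper's body (76 mm by 85 mm) begins 54 mm behind the grasp point. The pads swing forward as they close: fully open they stand 13 mm farther back than shut.
Start: joints at [-1.226, 0.353, 1.633, -0, 1.155, -0.002], TCP at [0.212, -0.588, 0.231] pointing down, gripper open.
Joint ranges: [-2.63, 2.63], [-0.92, 2.1], [0.06, 2.66], [-1.3, 4.44], [0, 2.69], [-3.02, 3.02]. Speed limits (rad/s): [2.22, 2.22, 2.79, 3.14, 3.14, 3.14].

## Interface

Orientations are given as [roll, pitch, yaw] about the fixed x, y, z axes, in that order (R = Rz(yaw) Ry(pitch) Rx(roll)).
In Python, from rig import get_state, get_image, sign_off gives the robot as it stands.
- The arm moves only by the tool play_rows, never from a script. Its argument "plan" is a list of rows, each a list of 4 numbers: the shift along the tool's x, y, z in mm, then the turn about the tool's z in rad. In form: [[x, y, z, twist], ...]. A call has 1 to 5 rows; each row is the pose to reach, as a shift and turn from the pose commanded when the call began, along the tool's axes at that moment; what a row does not reach only later rows make up. A row lasts 1/10 s, in which the tool goes at most 50 mm and 8.59 degrees, less where a joint would pass 70% of its speed; a pose out of reach is approached as far as the arm can. A call with a gripper value outside its range is refused whole. "claw" is the closure, from 0 (fully open) to 1 (shut), set as the call begins (left out, the last holds). The fingers move at their own pace and stop on an object; "force" is the grip in N (left out, the last holds). Time passes only in rows, so rows that repeat a pose let the fingers close. It gives the time, the measured TCP pose, the force, the opening and the grip force at its end, in the units of the state.
- get_state(): the state, without advancing time (a new reading comes with each control period).
- get_image(name): name is "scene" or "top"; returns a dict with "color" (384x512x3 uint8, red, green, blue), "fx", "fy", "cx", "cy" (pixels), "extrinsics" (4x4, takes a point from world to camera coordinates). Camera axes: x right, y up, looking along -z (the intrinsics and any distortion apply to the point x, -y, -z); pixel columns grow to the right and rows downward; lengths in m; the calibration is good to about 2 mm. A picture is of the moment at which its call begins. There is no depth.
- sign_off(): hands the job in; it is judged then, once.
The state is a dict: "t": time; "joints": joint angles; "qd": joint speeds; "tau": joint torques, N m; "tcp_pos": TCP position; "tool_rot": TCP orientation; "contact_force": force on the tool from outside, world axes, zero at the start; "moment": the same for the moment, N m; "grip_width": finger opening in m; "grip_force": force on a finger pad.
Only numpy, scipy, OpenCV 4.12 (cv2) and the standard library are available. Lean on these libraries where they do the work, as an engineer would, in place of code of your own. Each camera call takes 0.05 s, during which the arm holds its last target. There are 200 camera calls.

## Task

Clamp the chopping board firmly to the worktop: turn the clamp's black lever clockwise (seen from above) until the rubber foot bears hard on the board and the lever resists a firm push. The lever can only swing between its two steel stops, so each time it runs out of room lift it off its teeth by the knob, swing it back, let it drop into the teeth and turn again. Do not overtighten the screw, leave the board and the things around it where they are, and let go with the lever down in its teeth.

Things in the scene. Friction and masses are not known exactly. Their poses are not given: they have to be found in the camera images.
- frame: fixed aluminium clamp bracket. Origin on the vertical screw axis, 0-3 mm above the worktop; z up, +x towards its column (65-95 mm from the axis). Round plate 100 mm wide over the board, top at z 78 mm; two 10 mm steel stop pins on it at (-18, +/-41) mm, tops at z 126, limit the lever. Bolt head on the axis: 22 mm wide, top at z 134. The rest is lower
- lever (a joint): swing of the black lever about the screw axis, rad. 0: the lever points along the bracket's -x. Grows clockwise seen from above, the tightening direction (knob towards the bracket's +y); -0.87 and +0.87 are the stops
- lift (a joint): height of the lever, m. 0: down, its teeth meshed, it turns the screw (4 degrees of play); above 0.007 it swings free; 0.011: top. Spring and weight press it down with 4.5 N (6 N at the top). 12 round-topped teeth 30 degrees apart: let down between two meshing places it rests on the crests, 4-7 mm up, until swung a little. May start so
- knob (a point): grip point on the axis of the lever's upright round black knob (22 mm diameter, 48 mm tall), 28 mm above the flat bar's top, 20 mm below the knob's top, 110 mm from the screw axis; at lift 0 it is 140 mm above the bracket's origin. Bar 16 mm wide, 12 mm thick. The knob is fixed to the bar but can slip round in the fingers
- foot: rubber foot, 40 mm disc under the bracket on the screw axis; origin at the centre of its underside. Sinks as the screw turns clockwise; starts 7-10 mm above the board: two or more strokes. Turning free takes 2-4 N sideways at the knob; when the foot bears on the board this rises over the next few cm. 7-10 N is firmly tight, above 13 N overtightened. The screw stays where left
- board: the loose wooden chopping board, 200 x 260 x 30 mm, 1.3 kg, lying under the foot; origin at the centre of its underside, x along the 200 mm side
- jar: closed glass jar of chilli oil, 66 mm diameter, 85 mm tall, standing to the -y side of the board; origin at the centre of its underside. A bystander
- bowl: blue bowl, 144 mm across, 65 mm tall, on the +y side of the board; origin at the centre of its underside. A bystander
- carton: yellow noodle carton lying flat, 110 x 170 x 42 mm, beyond the jar; origin at the centre of its underside. A bystander

How it is judged:
At the end, for the whole second after the job is handed in: The foot presses on the board with more than 40 N by itself, the lever is down in its teeth (raised less than 4 mm), the board lies still within 15 mm of where it was, and the robot has let go (contact force between foot and board above 40 N and value of joint lift below 0.004 m and distance of board from where it was at the start of the episode below 0.015 m and linear speed of board below 0.01 m/s); the robot touches nothing.
It fails at once if the screw is overtightened: the foot presses on the board with more than 500 N (contact force between foot and board above 500 N).
It fails at once if the board is shoved more than 25 mm (distance of board from where it was at the start of the episode above 0.025 m).
It fails at once if the jar, bowl or carton is pushed more than 30 mm (distance of any of jar, bowl, carton from where it was at the start of the episode above 0.03 m).
It also fails if it takes over 72 s, if anything falls off the work surface, if the arm or the gripper's body presses on something with over 40 N, if the wrist force passes 120 N, or if a joint passes its speed limit or range.

## Working session

There is one attempt and no reset: what is moved stays moved. The work goes in short steps, Python scripts to look and compute and a tool call to move; the robot and the scene stay as the last step left them, time stands still between calls to the robot, and variables do not carry over. Pictures are saved under pics/ and viewed, at most 10 in all, crops included, and the job is handed in when it is done.

Besides the shell and the picture viewer there is one more tool, called after ">>>" by a JSON object that holds its "api" and its "payload", one argument or row to a line. play_rows: Moves the arm, as the interface text tells. Its arguments: {"type":"object","properties":{"plan":{"type":"array","items":{"type":"array","items":{"type":"number"}}},"claw":{"type":"number"},"force":{"type":"number"}},"required":["plan"]}

```bash
mkdir -p pics; python3 - <<'E'
from rig import *
import cv2
s=get_state();print(s)
for n in("scene","top"):
    d=get_image(n);cv2.imwrite(f"pics/{n}0.png",d["color"][:,:,::-1]);print(n,d["fx"],d["fy"],d["cx"],d["cy"],d["extrinsics"],[k for k in d])
E
```

```text
{'t': 0.0, 'joints': array([-1.22635609e+00,  3.53688543e-01,  1.63412167e+00,  4.32756538e-05,
        1.15521689e+00, -2.44181195e-03]), 'qd': array([ 9.00426630e-04,  3.14063303e-04,  5.70967437e-04, -1.09898182e-03,
       -1.01366253e-06, -7.35158954e-05]), 'tau': array([ 3.51218223e-03, -6.05239320e+01, -3.42066193e+01,  1.99487604e-04,
        9.49419133e-03,  2.25404612e-06]), 'tcp_pos': array([ 0.21230661, -0.58732852,  0.23054179]), 'tool_rot': array([-3.14015830e+00, -4.30695823e-05,  3.46864517e-01]), 'contact_force': array([-0.37873844, -0.69569965,  0.6216335 ]), 'moment': array([0.00700328, 0.01306413, 0.02432374]), 'grip_force': 0.0, 'grip_width': 0.0853783134059857}
scene 476.91523921408344 476.91523921408344 254.90195506250478 196.86311147493063 [[ 0.5757391   0.81730531  0.02316278 -0.37128323]
 [-0.46796147  0.30615389  0.82902465  0.17021842]
 [ 0.67047487 -0.48814119  0.55873216 -1.60538372]
 [ 0.          0.          0.          1.        ]] ['color', 'fx', 'fy', 'cx', 'cy', 'extrinsics']
top 422.49918599805426 422.49918599805426 259.68756740412675 193.09168289339758 [[ 0.02626943 -0.99949979  0.01760934  0.00209055]
 [ 0.9858935   0.02881661  0.16487452 -0.61318509]
 [-0.16529949  0.01302978  0.98615734 -1.14640098]
 [ 0.          0.          0.          1.        ]] ['color', 'fx', 'fy', 'cx', 'cy', 'extrinsics']
```

View pics/scene0.png

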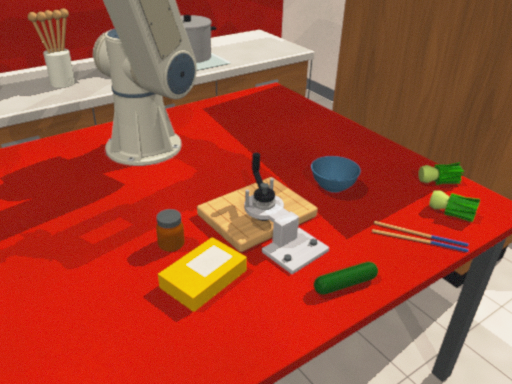

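View pics/top0.png

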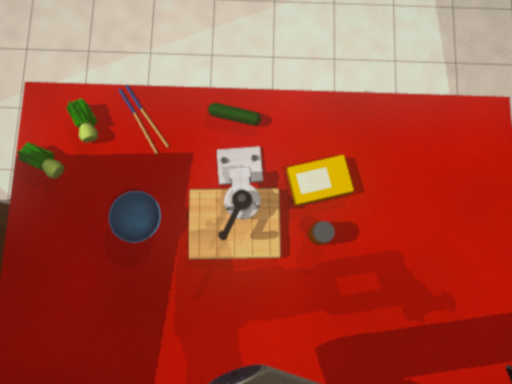

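The scene picture shows the bracket at about (270,205) with the knob at (256,160). In the top picture the bolt is at about (242,199), the knob near (223,236), the bowl at (135,216) and the jar at (322,232). Next I'll look at enlarged crops.

```bash
python3 - <<'E'
import cv2,numpy as np
a=cv2.imread("pics/scene0.png")[140:280,190:340];b=cv2.imread("pics/top0.png")[140:270,180:290]
a=cv2.resize(a,(429,400),interpolation=3) if 0 else cv2.resize(a,None,fx=2.6,fy=2.6,interpolation=2);b=cv2.resize(b,None,fx=3.6,fy=3.6,interpolation=2)
c=np.zeros((480,800,3),np.uint8);c[:a.shape[0],:a.shape[1]]=a;c[:b.shape[0],400:400+b.shape[1]]=b
cv2.imwrite("pics/crop.png",c)
E
```

```text
(no output)
```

View pics/crop.png

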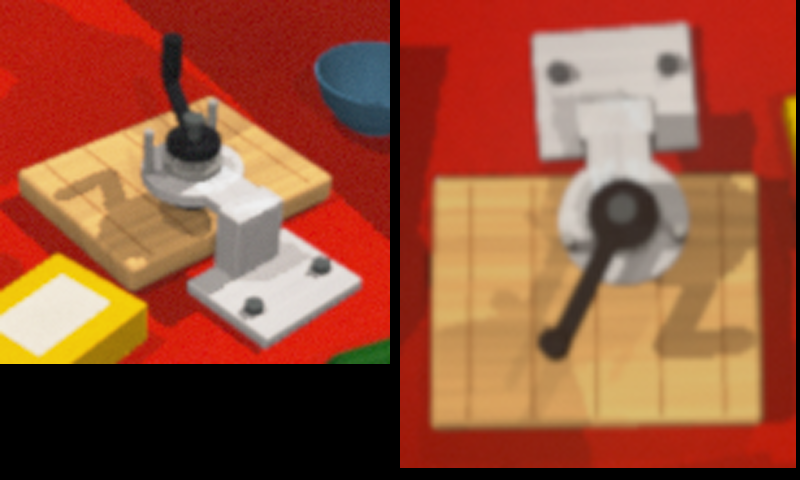

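The crops show the bolt head at top-view pixel (241.7,198.3) and the knob at (223,235). In the scene view the knob spans (256.5,154) to (256,171). The lever already points to the +y side.

```bash
cat > h.py <<'E'
import cv2,numpy as np
from rig import *
def ray(d,u,v):
    E=d["extrinsics"];R=E[:3,:3];c=-R.T@E[:3,3]
    r=R.T@np.array([(u-d["cx"])/d["fx"],-(v-d["cy"])/d["fy"],-1]);return c,r/np.linalg.norm(r)
def plane(d,u,v,z):
    c,r=ray(d,u,v);return c+r*(z-c[2])/r[2]
def tri(d1,p1,d2,p2):
    c1,r1=ray(d1,*p1);c2,r2=ray(d2,*p2)
    t=np.linalg.lstsq(np.c_[r1,-r2],c2-c1,rcond=None)[0]
    a,b=c1+t[0]*r1,c2+t[1]*r2;return (a+b)/2,np.linalg.norm(a-b)
def proj(d,p):
    q=d["extrinsics"][:3]@np.r_[p,1];return d["cx"]+d["fx"]*q[0]/-q[2],d["cy"]-d["fy"]*q[1]/-q[2]
E
python3 - <<'E'
from h import *
S=get_image("scene");T=get_image("top")
c=lambda x,y:(180+(x-400)/3.6-.36,140+y/3.6-.36)
g=cv2.cvtColor(T["color"],cv2.COLOR_RGB2GRAY);
m=(g<70).astype(np.uint8);n,l,st,ce=cv2.connectedComponentsWithStats(m[150:270,180:290])
print(st[1:],ce[1:]+[180,150])
hsv=cv2.cvtColor(T["color"],cv2.COLOR_RGB2HSV)
def fit(mask):
    cs,_=cv2.findContours(mask.astype(np.uint8),0,2);k=max(cs,key=cv2.contourArea);return k
bm=((hsv[...,0]>10)&(hsv[...,0]<28)&(hsv[...,1]>60));bm[:,285:]=0
bm=cv2.morphologyEx(bm.astype(np.uint8),3,np.ones((9,9)));b=cv2.minAreaRect(fit(bm));print("board",b)
bc=[plane(T,*p,.03) for p in cv2.boxPoints(b)];print(np.round(bc,3))
wm=((hsv[...,1]<60)&(g>110));wm[:140]=0;wm[190:]=0;wm[:,:200]=0;wm[:,280:]=0
w=cv2.minAreaRect(fit(wm));print("plate",w)
for n,p in dict(tl=(533,33),tr=(688,22),bl=(541,160),br=(698,150)).items(): print(n,plane(T,*c(*p),.01).round(4))
print("bolt",plane(T,*c(622,210),.1355))
for z in(.15,.16,.17):print("knobtop",z,plane(T,*c(555,343),z).round(4))
print("tri top",tri(T,c(555,343),S,(190+173/2.6,140+36/2.6)))
print("bolt tri",tri(T,c(622,210),S,(190+194/2.6,140+118/2.6)))
# scene knob: dark mask
g2=cv2.cvtColor(S["color"],cv2.COLOR_RGB2GRAY);
for v in range(148,180): 
    r=np.where(g2[v,245:270]<70)[0]; print(v,(r.min()+245,r.max()+245) if len(r) else '',end=' ')
for v in range(225,245): 
    r=np.where(g[v,212:240]<75)[0]; print('T',v,(r.min()+212,r.max()+212) if len(r) else '',end=' ')
E
```

```text
[[   0    1   53  119 1462]
 [  77    0   22   38  290]
 [ 105   25    1    1    1]
 [ 105   27    1    2    2]
 [ 106   30    2    6    7]
 [ 100   37   10   71  593]
 [  39   41   33   49  387]
 [  86  116   24    4   44]
 [  82  119    1    1    1]] [[191.87346101 222.7626539 ]
 [268.56551724 176.89655172]
 [285.         175.        ]
 [285.         177.5       ]
 [286.42857143 182.57142857]
 [284.80438449 221.30522766]
 [236.18087855 210.56847545]
 [276.70454545 268.27272727]
 [262.         269.        ]]
board ((233.966552734375, 223.26168823242188), (69.7981948852539, 91.76589965820312), 89.14490509033203)
[[ 0.622  0.227  0.03 ]
 [ 0.634 -0.038  0.03 ]
 [ 0.434 -0.044  0.03 ]
 [ 0.424  0.213  0.03 ]]
plate ((239.56640625, 168.99557495117188), (41.97349166870117, 43.569942474365234), 86.18592071533203)
tl [0.7497 0.1504 0.01  ]
tr [0.7631 0.0225 0.01  ]
bl [0.6431 0.1393 0.01  ]
br [0.6552 0.0114 0.01  ]
bolt [0.58431771 0.06808485 0.1355    ]
knobtop 0.15 [0.4854 0.1119 0.15  ]
knobtop 0.16 [0.4848 0.1111 0.16  ]
knobtop 0.17 [0.4841 0.1104 0.17  ]
tri top (array([0.48519074, 
[... 1160 characters left out ...]
(260)) 177 (np.int64(245), np.int64(261)) 178 (np.int64(245), np.int64(261)) 179 (np.int64(245), np.int64(261)) T 225 (np.int64(227), np.int64(231)) T 226 (np.int64(226), np.int64(230)) T 227 (np.int64(226), np.int64(230)) T 228 (np.int64(225), np.int64(229)) T 229 (np.int64(225), np.int64(229)) T 230 (np.int64(224), np.int64(228)) T 231 (np.int64(223), np.int64(228)) T 232 (np.int64(220), np.int64(227)) T 233 (np.int64(219), np.int64(227)) T 234 (np.int64(219), np.int64(226)) T 235 (np.int64(219), np.int64(226)) T 236 (np.int64(219), np.int64(226)) T 237 (np.int64(220), np.int64(225)) T 238 (np.int64(221), np.int64(225)) T 239 (np.int64(223), np.int64(223)) T 240  T 241  T 242  T 243  T 244
```

>>> {"api": "play_rows", "payload": {
  "plan": [
    [33,-37,0,0],
    [66,-75,0,0],
    [99,-113,0,0],
    [132,-150,0,0],
    [165,-188,0,0]
  ],
  "claw": 0,
  "force": 40
}}

```text
t: 0.7
tcp_pos: [0.3038, -0.3536, 0.2312]
tool_rot: [3.141, -0.0, 0.346]
contact_force: [1.4, -0.6, -0.2]
grip_width: 0.0855
grip_force: 0.0
```

>>> {"api": "play_rows", "payload": {
  "plan": [
    [33,-37,0,0],
    [66,-75,0,0],
    [99,-113,0,0],
    [132,-150,0,0],
    [165,-188,0,0]
  ]
}}

```text
t: 1.2
tcp_pos: [0.3949, -0.1212, 0.2315]
tool_rot: [3.141, -0.001, 0.347]
contact_force: [1.7, -0.8, 0.9]
grip_width: 0.0855
grip_force: 0.0
```

>>> {"api": "play_rows", "payload": {
  "plan": [
    [33,-37,0,0],
    [66,-75,0,0],
    [99,-113,0,0],
    [132,-150,0,0],
    [164,-188,0,0]
  ]
}}

```text
t: 1.7
tcp_pos: [0.4854, 0.1117, 0.2314]
tool_rot: [3.141, -0.001, 0.347]
contact_force: [0.7, 0.1, -0.3]
grip_width: 0.0853
grip_force: 0.0
```

>>> {"api": "play_rows", "payload": {
  "plan": [
    [0,0,0,0.15],
    [0,0,0,0.3],
    [0,0,0,0.45],
    [0,0,0,0.6],
    [0,0,0,0.75]
  ]
}}

```text
t: 2.2
tcp_pos: [0.4848, 0.1096, 0.2312]
tool_rot: [3.141, 0.0, -0.409]
contact_force: [-0.2, 0.5, 0.1]
grip_width: 0.0858
grip_force: 0.0
```

>>> {"api": "play_rows", "payload": {
  "plan": [
    [0,0,0,0],
    [0,0,0,0]
  ]
}}

```text
t: 2.4
tcp_pos: [0.4848, 0.1095, 0.2312]
tool_rot: [3.142, 0.0, -0.399]
contact_force: [-0.4, -0.6, -0.3]
grip_width: 0.0856
grip_force: 0.0
```

>>> {"api": "play_rows", "payload": {
  "plan": [
    [0,-2,40,0],
    [0,-2,80,0],
    [0,-2,100,0],
    [0,-2,108,0],
    [0,-2,108,0]
  ]
}}

```text
t: 2.9
tcp_pos: [0.4852, 0.1112, 0.1226]
tool_rot: [3.141, 0.001, -0.401]
contact_force: [-0.4, 0.3, 0.6]
grip_width: 0.0854
grip_force: 0.0
```

```bash
python3 - <<'E'
from h import *
s=get_state();print(s["tcp_pos"],s["contact_force"],s["tool_rot"])
S=get_image("scene");T=get_image("top")
a=cv2.resize(S["color"][120:240,200:320],(480,480),interpolation=2);b=cv2.resize(T["color"][170:290,170:250],(320,480),interpolation=2)
cv2.imwrite("pics/c1.png",np.hstack([a,b])[:,:,::-1])
E
```

```text
[0.48522105 0.11117809 0.12259723] [-0.43017528  0.34041337  0.6451331 ] [ 3.14051920e+00  1.48806514e-03 -4.01093942e-01]
```

View pics/c1.png

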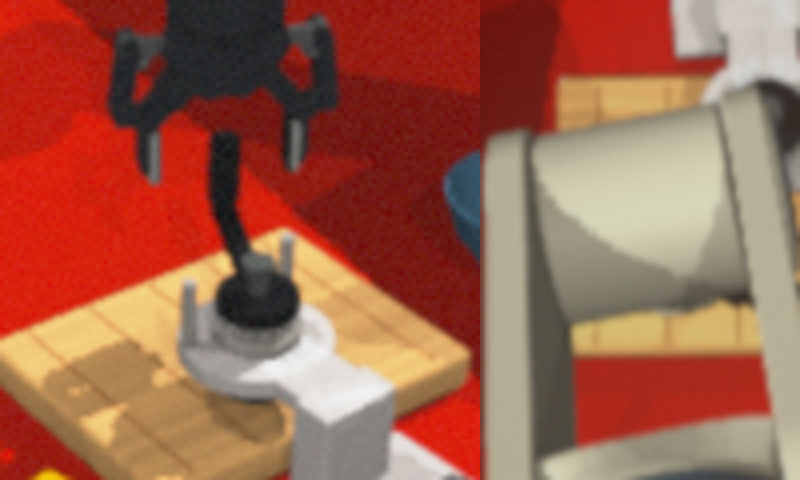

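The knob (at 225,165 in the crop) stands centred between the two open fingers (at 150 and 297). Now I'll close the gripper.

>>> {"api": "play_rows", "payload": {
  "plan": [
    [0,0,0,0],
    [0,0,0,0],
    [0,0,0,0],
    [0,0,0,0],
    [0,0,0,0]
  ],
  "claw": 1,
  "force": 40
}}

```text
t: 3.5
tcp_pos: [0.4858, 0.1114, 0.1236]
tool_rot: [-3.141, -0.0, -0.403]
contact_force: [-0.9, 0.1, 3.0]
grip_width: 0.0213
grip_force: 38.9
```

>>> {"api": "play_rows", "payload": {
  "plan": [
    [0,0,0,0],
    [0,0,0,0],
    [0,0,0,0],
    [0,0,0,0],
    [0,0,0,0]
  ]
}}

```text
t: 4.0
tcp_pos: [0.4857, 0.1114, 0.1235]
tool_rot: [-3.141, -0.0, -0.403]
contact_force: [-2.4, 0.8, 4.9]
grip_width: 0.021
grip_force: 39.0
```

```bash
cat > st.py <<'E'
from h import *
A=np.array([.5845,.068])
def rep():
    s=get_state();p=s["tcp_pos"];d=p[:2]-A;r=np.hypot(*d);ph=np.arctan2(d[1],d[0])%(2*np.pi);o=d/r;t=np.array([o[1],-o[0]])
    f=s["contact_force"];y=s["tool_rot"][2]
    print("t%.1f r%.4f q%.3f z%.4f yawerr %.3f | Fout %.1f Ftan %.1f Fz %.1f M %s grip %.4f %.0f q6 %.2f"%(s["t"],r,3.246-ph,p[2],(y-(ph-np.pi)+np.pi)%(2*np.pi)-np.pi,f[:2]@o,f[:2]@t,f[2],s["moment"].round(2),s["grip_width"],s["grip_force"],s["joints"][5]),p.round(4))
rep()
E
python3 st.py
```

```text
t4.0 r0.1079 q0.519 z0.1235 yawerr 0.011 | Fout 2.5 Ftan -0.2 Fz 4.9 M [0.11 0.25 0.02] grip 0.0210 39 q6 2.20 [0.4857 0.1114 0.1235]
```

>>> {"api": "play_rows", "payload": {
  "plan": [
    [0.1,-4.4,0,0.04],
    [0.4,-8.8,0,0.08],
    [0.8,-13.2,0,0.12],
    [1.4,-17.5,0,0.16],
    [1.4,-17.5,0,0.16]
  ]
}}

```text
t: 4.5
tcp_pos: [0.4939, 0.1269, 0.1235]
tool_rot: [3.141, -0.0, -0.564]
contact_force: [-2.2, -1.5, 6.3]
grip_width: 0.0206
grip_force: 39.3
```

```bash
python3 st.py
```

```text
t4.5 r0.1080 q0.681 z0.1235 yawerr 0.012 | Fout 1.0 Ftan -2.4 Fz 6.3 M [-0.35  0.34 -0.01] grip 0.0206 39 q6 2.38 [0.4939 0.1269 0.1235]
```

>>> {"api": "play_rows", "payload": {
  "plan": [
    [0.1,-4.4,0,0.04],
    [0.4,-8.8,0,0.08],
    [0.8,-13.2,0,0.12],
    [1.2,-16.4,0,0.15],
    [1.2,-16.4,0,0.15]
  ]
}}

```text
t: 5.0
tcp_pos: [0.5036, 0.14, 0.1235]
tool_rot: [3.141, -0.0, -0.714]
contact_force: [-2.0, -2.4, 6.8]
grip_width: 0.0209
grip_force: 39.3
```

```bash
python3 st.py
```

```text
t5.0 r0.1083 q0.832 z0.1235 yawerr 0.014 | Fout -0.1 Ftan -3.1 Fz 6.8 M [-0.37  0.28  0.04] grip 0.0209 39 q6 2.55 [0.5036 0.14   0.1235]
```

>>> {"api": "play_rows", "payload": {
  "plan": [
    [0,0,-4,0],
    [0,0,-8,0],
    [0,0,-11,0],
    [0,0,-11,0]
  ]
}}

```text
t: 5.4
tcp_pos: [0.5038, 0.1399, 0.1345]
tool_rot: [-3.141, -0.0, -0.713]
contact_force: [1.9, -3.4, -6.3]
grip_width: 0.0212
grip_force: 40.1
```

```bash
python3 st.py
```

```text
t5.4 r0.1081 q0.832 z0.1345 yawerr 0.015 | Fout -3.7 Ftan -1.3 Fz -6.3 M [-0.43 -0.47  0.02] grip 0.0212 40 q6 2.55 [0.5038 0.1399 0.1345]
```

>>> {"api": "play_rows", "payload": {
  "plan": [
    [1.1,15.3,0,-0.14],
    [4.3,30.3,0,-0.28],
    [9.4,44.7,0,-0.42],
    [16.7,58.1,0,-0.56],
    [25.7,70.5,0,-0.7]
  ]
}}

```text
t: 5.9
tcp_pos: [0.477, 0.0698, 0.1343]
tool_rot: [-3.141, -0.001, -0.007]
contact_force: [4.3, -0.3, -5.6]
grip_width: 0.0212
grip_force: 40.1
```

```bash
python3 st.py
```

```text
t5.9 r0.1076 q0.121 z0.1343 yawerr 0.009 | Fout -4.3 Ftan -0.2 Fz -5.6 M [ 0.03 -0.6  -0.01] grip 0.0212 40 q6 1.72 [0.477  0.0698 0.1343]
```

>>> {"api": "play_rows", "payload": {
  "plan": [
    [1.5,15.3,0,-0.14],
    [4.7,30.3,0,-0.28],
    [9.9,44.7,0,-0.42],
    [17.2,58.1,0,-0.56],
    [26.2,70.5,0,-0.7]
  ]
}}

```text
t: 6.4
tcp_pos: [0.502, -0.0009, 0.1341]
tool_rot: [-3.14, -0.0, 0.692]
contact_force: [1.2, 2.9, -5.3]
grip_width: 0.0212
grip_force: 40.1
```

>>> {"api": "play_rows", "payload": {
  "plan": [
    [0.7,12,0,-0.11],
    [1.4,17,0,-0.16],
    [1.4,17,0,-0.16]
  ]
}}

```text
t: 6.7
tcp_pos: [0.5139, -0.013, 0.1339]
tool_rot: [-3.14, 0.0, 0.847]
contact_force: [1.1, 2.6, -5.5]
grip_width: 0.0209
grip_force: 40.1
```

```bash
python3 st.py
```

```text
t6.7 r0.1074 q-0.749 z0.1339 yawerr -0.007 | Fout -2.7 Ftan 0.9 Fz -5.5 M [ 0.23 -0.2   0.1 ] grip 0.0209 40 q6 0.69 [ 0.5139 -0.013   0.1339]
```

>>> {"api": "play_rows", "payload": {
  "plan": [
    [0,0,3,0],
    [0,0,6,0],
    [0,0,9,0],
    [0,0,10,0],
    [0,0,10,0]
  ]
}}

```text
t: 7.2
tcp_pos: [0.5141, -0.013, 0.124]
tool_rot: [3.141, -0.0, 0.847]
contact_force: [2.1, 0.6, -8.5]
grip_width: 0.0215
grip_force: 40.0
```

```bash
python3 st.py
```

```text
t7.2 r0.1073 q-0.751 z0.1240 yawerr -0.009 | Fout -1.8 Ftan -1.2 Fz -8.5 M [-0.04 -0.37  0.23] grip 0.0215 40 q6 0.70 [ 0.5141 -0.013   0.124 ]
```

>>> {"api": "play_rows", "payload": {
  "plan": [
    [0,0,0.5,0],
    [0,0,0.5,0],
    [0,0,0.5,0]
  ]
}}

```text
t: 7.5
tcp_pos: [0.5142, -0.0132, 0.1239]
tool_rot: [3.141, -0.0, 0.847]
contact_force: [1.1, 0.1, -3.3]
grip_width: 0.0208
grip_force: 40.3
```

```bash
python3 st.py
```

```text
t7.5 r0.1074 q-0.752 z0.1239 yawerr -0.010 | Fout -0.8 Ftan -0.7 Fz -3.3 M [-0.08 -0.23  0.33] grip 0.0208 40 q6 0.70 [ 0.5142 -0.0132  0.1239]
```

>>> {"api": "play_rows", "payload": {
  "plan": [
    [0.1,-4.4,0,0.04],
    [0.4,-8.8,0,0.08],
    [0.8,-13.2,0,0.12],
    [1.4,-17.5,0,0.16],
    [1.4,-17.5,0,0.16]
  ]
}}

```text
t: 8.0
tcp_pos: [0.5018, -0.0004, 0.1239]
tool_rot: [3.141, -0.0, 0.686]
contact_force: [2.0, -1.1, -4.6]
grip_width: 0.0208
grip_force: 40.2
```

```bash
python3 st.py
```

```text
t8.0 r0.1073 q-0.586 z0.1239 yawerr -0.004 | Fout -0.8 Ftan -2.1 Fz -4.6 M [-0.26 -0.2   0.19] grip 0.0208 40 q6 0.88 [ 5.018e-01 -4.000e-04  1.239e-01]
```

>>> {"api": "play_rows", "payload": {
  "plan": [
    [0,0,1,0],
    [0,0,1,0],
    [0,0,1,0]
  ]
}}

```text
t: 8.3
tcp_pos: [0.5021, -0.0009, 0.1236]
tool_rot: [3.141, 0.0, 0.688]
contact_force: [-3.4, -2.9, 7.2]
grip_width: 0.0208
grip_force: 41.4
```

```bash
python3 st.py
```

```text
t8.3 r0.1075 q-0.592 z0.1236 yawerr -0.008 | Fout 4.4 Ftan -0.0 Fz 7.2 M [-0.39  0.41  0.3 ] grip 0.0208 41 q6 0.88 [ 0.5021 -0.0009  0.1236]
```

>>> {"api": "play_rows", "payload": {
  "plan": [
    [0.3,-8.2,0,0.075],
    [1.2,-16.3,0,0.15],
    [2.7,-24.3,0,0.225],
    [4.9,-32.2,0,0.3],
    [4.9,-32.2,0,0.3]
  ]
}}

```text
t: 8.8
tcp_pos: [0.485, 0.0276, 0.1236]
tool_rot: [3.141, 0.0, 0.386]
contact_force: [-3.2, -3.3, 7.0]
grip_width: 0.0212
grip_force: 41.4
```

```bash
python3 st.py
```

```text
t8.8 r0.1074 q-0.281 z0.1236 yawerr 0.001 | Fout 4.2 Ftan -1.9 Fz 7.0 M [-0.52  0.55  0.13] grip 0.0212 41 q6 1.24 [0.485  0.0276 0.1236]
```

>>> {"api": "play_rows", "payload": {
  "plan": [
    [0.3,-8.2,0,0.075],
    [1.2,-16.3,0,0.15],
    [2.7,-24.3,0,0.225],
    [4.9,-32.2,0,0.3],
    [4.9,-32.2,0,0.3]
  ]
}}

```text
t: 9.3
tcp_pos: [0.4774, 0.0595, 0.1235]
tool_rot: [3.141, 0.001, 0.086]
contact_force: [-3.1, -2.4, 8.2]
grip_width: 0.0213
grip_force: 41.5
```

```bash
python3 st.py
```

```text
t9.3 r0.1075 q0.025 z0.1235 yawerr 0.006 | Fout 3.2 Ftan -2.2 Fz 8.2 M [-0.44  0.58  0.04] grip 0.0213 41 q6 1.61 [0.4774 0.0595 0.1235]
```

>>> {"api": "play_rows", "payload": {
  "plan": [
    [0.3,-8.2,0,0.075],
    [1.2,-16.3,0,0.15],
    [2.7,-24.3,0,0.225],
    [4.9,-32.2,0,0.3],
    [4.9,-32.2,0,0.3]
  ]
}}

```text
t: 9.8
tcp_pos: [0.4796, 0.0921, 0.1235]
tool_rot: [3.141, 0.001, -0.214]
contact_force: [-4.5, -2.6, 8.6]
grip_width: 0.0209
grip_force: 41.5
```

```bash
python3 st.py
```

```text
t9.8 r0.1076 q0.331 z0.1235 yawerr 0.012 | Fout 3.8 Ftan -3.6 Fz 8.6 M [-0.37  0.59 -0.02] grip 0.0209 41 q6 1.97 [0.4796 0.0921 0.1235]
```

>>> {"api": "play_rows", "payload": {
  "plan": [
    [0.1,-5.4,0,0.05],
    [0.5,-10.9,0,0.1],
    [1.2,-16.3,0,0.15],
    [2.2,-21.6,0,0.2],
    [2.2,-21.6,0,0.2]
  ]
}}

```text
t: 10.3
tcp_pos: [0.4863, 0.1126, 0.1235]
tool_rot: [3.141, 0.001, -0.414]
contact_force: [-4.6, -1.3, 7.7]
grip_width: 0.0211
grip_force: 41.5
```

```bash
python3 st.py
```

```text
t10.3 r0.1078 q0.531 z0.1235 yawerr 0.012 | Fout 3.6 Ftan -3.1 Fz 7.7 M [-0.26  0.63  0.01] grip 0.0211 41 q6 2.21 [0.4863 0.1126 0.1235]
```

>>> {"api": "play_rows", "payload": {
  "plan": [
    [0.3,-8.2,0,0.075],
    [1.2,-16.3,0,0.15],
    [2.7,-24.3,0,0.225],
    [4.9,-32.2,0,0.3],
    [4.9,-32.2,0,0.3]
  ]
}}

```text
t: 10.8
tcp_pos: [0.5041, 0.1404, 0.1235]
tool_rot: [3.142, 0.001, -0.715]
contact_force: [-4.1, -1.3, 8.3]
grip_width: 0.0209
grip_force: 41.5
```

```bash
python3 st.py
```

```text
t10.8 r0.1082 q0.837 z0.1235 yawerr 0.018 | Fout 2.1 Ftan -3.7 Fz 8.3 M [-0.22  0.55 -0.08] grip 0.0209 41 q6 2.55 [0.5041 0.1404 0.1235]
```

>>> {"api": "play_rows", "payload": {
  "plan": [
    [0,0,-4,0],
    [0,0,-8,0],
    [0,0,-11.5,0],
    [0,0,-11.5,0]
  ]
}}

```text
t: 11.2
tcp_pos: [0.5039, 0.1398, 0.1347]
tool_rot: [-3.141, -0.0, -0.713]
contact_force: [1.2, -1.3, -5.8]
grip_width: 0.0212
grip_force: 40.1
```

```bash
python3 st.py
```

```text
t11.2 r0.1079 q0.832 z0.1347 yawerr 0.015 | Fout -1.7 Ftan -0.1 Fz -5.8 M [-0.13 -0.16 -0.01] grip 0.0212 40 q6 2.55 [0.5039 0.1398 0.1347]
```

>>> {"api": "play_rows", "payload": {
  "plan": [
    [1.1,15.3,0,-0.14],
    [4.3,30.3,0,-0.28],
    [9.4,44.7,0,-0.42],
    [16.7,58.1,0,-0.56],
    [25.7,70.5,0,-0.7]
  ]
}}

```text
t: 11.7
tcp_pos: [0.4771, 0.0695, 0.1344]
tool_rot: [-3.141, -0.001, -0.007]
contact_force: [2.9, 0.8, -6.0]
grip_width: 0.0208
grip_force: 40.1
```

>>> {"api": "play_rows", "payload": {
  "plan": [
    [1.5,15.3,0,-0.14],
    [4.7,30.3,0,-0.28],
    [9.9,44.7,0,-0.42],
    [17.2,58.1,0,-0.56],
    [26.2,70.5,0,-0.7]
  ]
}}

```text
t: 12.2
tcp_pos: [0.5023, -0.0012, 0.1342]
tool_rot: [-3.141, -0.0, 0.692]
contact_force: [1.6, 3.4, -5.6]
grip_width: 0.0212
grip_force: 40.1
```

>>> {"api": "play_rows", "payload": {
  "plan": [
    [0.7,12,0,-0.11],
    [1.5,17.5,0,-0.165],
    [1.5,17.5,0,-0.165]
  ]
}}

```text
t: 12.5
tcp_pos: [0.5147, -0.0137, 0.134]
tool_rot: [-3.141, -0.0, 0.852]
contact_force: [-0.6, 3.2, -5.5]
grip_width: 0.0211
grip_force: 40.1
```

```bash
python3 st.py
```

```text
t12.5 r0.1075 q-0.759 z0.1340 yawerr -0.012 | Fout -2.0 Ftan 2.5 Fz -5.5 M [ 0.42 -0.05  0.26] grip 0.0211 40 q6 0.69 [ 0.5147 -0.0137  0.134 ]
```

>>> {"api": "play_rows", "payload": {
  "plan": [
    [0,0,3,0],
    [0,0,6,0],
    [0,0,9,0],
    [0,0,11,0],
    [0,0,11,0]
  ]
}}

```text
t: 13.0
tcp_pos: [0.5147, -0.0139, 0.1236]
tool_rot: [3.141, 0.0, 0.852]
contact_force: [-1.9, -1.1, 2.5]
grip_width: 0.0208
grip_force: 41.0
```

```bash
python3 st.py
```

```text
t13.0 r0.1076 q-0.761 z0.1236 yawerr -0.013 | Fout 2.1 Ftan 0.7 Fz 2.5 M [-0.01  0.44  0.31] grip 0.0208 41 q6 0.69 [ 0.5147 -0.0139  0.1236]
```

Meshed again, so I'll continue tightening.

>>> {"api": "play_rows", "payload": {
  "plan": [
    [0.3,-8.2,0,0.075],
    [1.2,-16.3,0,0.15],
    [2.7,-24.3,0,0.225],
    [4.9,-32.2,0,0.3],
    [4.9,-32.2,0,0.3]
  ]
}}

```text
t: 13.5
tcp_pos: [0.4933, 0.0113, 0.1237]
tool_rot: [3.141, 0.0, 0.551]
contact_force: [-3.7, -2.6, 4.1]
grip_width: 0.0209
grip_force: 41.0
```

```bash
python3 st.py
```

```text
t13.5 r0.1074 q-0.452 z0.1237 yawerr -0.005 | Fout 4.5 Ftan -0.2 Fz 4.1 M [-0.45  0.58  0.16] grip 0.0209 41 q6 1.04 [0.4933 0.0113 0.1237]
```

>>> {"api": "play_rows", "payload": {
  "plan": [
    [0.1,-5.4,0,0.05],
    [0.5,-10.9,0,0.1],
    [1.2,-16.3,0,0.15],
    [1.2,-16.3,0,0.15]
  ]
}}

```text
t: 13.9
tcp_pos: [0.4859, 0.0255, 0.1236]
tool_rot: [3.141, 0.001, 0.403]
contact_force: [-5.1, -3.6, 5.2]
grip_width: 0.0214
grip_force: 41.2
```

```bash
python3 st.py
```

```text
t13.9 r0.1074 q-0.303 z0.1236 yawerr -0.004 | Fout 6.1 Ftan -1.3 Fz 5.2 M [-0.48  0.65  0.17] grip 0.0214 41 q6 1.22 [0.4859 0.0255 0.1236]
```

>>> {"api": "play_rows", "payload": {
  "plan": [
    [-0.4,-5.4,0,0.05],
    [0,-10.9,0,0.1],
    [0.7,-16.3,0,0.15],
    [1.7,-21.6,0,0.2],
    [1.7,-21.6,0,0.2]
  ]
}}

```text
t: 14.4
tcp_pos: [0.4793, 0.0461, 0.1236]
tool_rot: [3.141, 0.0, 0.204]
contact_force: [-3.4, -2.6, 5.2]
grip_width: 0.0212
grip_force: 41.2
```

```bash
python3 st.py
```

```text
t14.4 r0.1074 q-0.101 z0.1236 yawerr -0.002 | Fout 3.9 Ftan -1.9 Fz 5.2 M [-0.57  0.59  0.24] grip 0.0212 41 q6 1.46 [0.4793 0.0461 0.1236]
```

>>> {"api": "play_rows", "payload": {
  "plan": [
    [0.1,-5.4,0,0.05],
    [0.5,-10.9,0,0.1],
    [1.2,-16.3,0,0.15],
    [1.2,-16.3,0,0.15]
  ]
}}

```text
t: 14.8
tcp_pos: [0.4772, 0.062, 0.1236]
tool_rot: [3.141, 0.0, 0.054]
contact_force: [-3.8, -4.5, 6.0]
grip_width: 0.0211
grip_force: 41.3
```

```bash
python3 st.py
```

```text
t14.8 r0.1075 q0.049 z0.1236 yawerr -0.002 | Fout 4.0 Ftan -4.3 Fz 6.0 M [-0.76  0.6   0.22] grip 0.0211 41 q6 1.64 [0.4772 0.062  0.1236]
```

>>> {"api": "play_rows", "payload": {
  "plan": [
    [0.1,-3.6,0,0.033],
    [0.2,-7.2,0,0.066],
    [0.5,-10.9,0,0.1],
    [0.5,-10.9,0,0.1]
  ]
}}

```text
t: 15.2
tcp_pos: [0.4771, 0.0726, 0.1235]
tool_rot: [3.14, 0.0, -0.045]
contact_force: [-4.8, -6.8, 5.8]
grip_width: 0.0208
grip_force: 41.3
```

```bash
python3 st.py
```

```text
t15.2 r0.1075 q0.147 z0.1235 yawerr -0.003 | Fout 4.5 Ftan -7.0 Fz 5.8 M [-0.99  0.61  0.31] grip 0.0208 41 q6 1.77 [0.4771 0.0726 0.1235]
```

>>> {"api": "play_rows", "payload": {
  "plan": [
    [0,-1.7,0,0.015],
    [0.1,-3.3,0,0.03],
    [0.1,-3.3,0,0.03]
  ]
}}

```text
t: 15.5
tcp_pos: [0.4772, 0.0756, 0.1235]
tool_rot: [3.14, 0.001, -0.075]
contact_force: [-5.5, -7.6, 7.2]
grip_width: 0.021
grip_force: 41.4
```

```bash
python3 st.py
```

```text
t15.5 r0.1076 q0.175 z0.1235 yawerr -0.004 | Fout 4.9 Ftan -8.0 Fz 7.2 M [-1.06  0.68  0.37] grip 0.0210 41 q6 1.80 [0.4772 0.0756 0.1235]
```

>>> {"api": "play_rows", "payload": {
  "plan": [
    [-0.3,1,-0.5,0],
    [-0.5,1.5,-0.7,0],
    [-0.5,1.5,-0.7,0]
  ]
}}

```text
t: 15.8
tcp_pos: [0.4773, 0.0747, 0.1239]
tool_rot: [3.141, -0.001, -0.076]
contact_force: [2.8, -4.9, -4.6]
grip_width: 0.021
grip_force: 40.1
```

```bash
python3 st.py
```

```text
t15.8 r0.1074 q0.167 z0.1239 yawerr -0.014 | Fout -3.1 Ftan -4.7 Fz -4.6 M [-0.79 -0.29  0.73] grip 0.0210 40 q6 1.80 [0.4773 0.0747 0.1239]
```

>>> {"api": "play_rows", "payload": {
  "plan": [
    [0,0,0,0],
    [0,0,0,0],
    [0,0,0,0],
    [0,0,0,0],
    [0,0,0,0]
  ],
  "claw": 0
}}

```text
t: 16.3
tcp_pos: [0.4769, 0.0755, 0.1241]
tool_rot: [-3.141, -0.0, -0.078]
contact_force: [0.4, -0.4, 1.0]
grip_width: 0.0852
grip_force: 0.0
```

>>> {"api": "play_rows", "payload": {
  "plan": [
    [0,0,0,0],
    [0,0,-20,0],
    [0,0,-60,0],
    [0,0,-100,0],
    [0,0,-130,0]
  ]
}}

```text
t: 16.8
tcp_pos: [0.4772, 0.0754, 0.2564]
tool_rot: [-3.141, -0.002, -0.078]
contact_force: [0.0, 0.1, -0.5]
grip_width: 0.0852
grip_force: 0.0
```

>>> {"api": "play_rows", "payload": {
  "plan": [
    [-30,30,0,0],
    [-60,60,0,0],
    [-90,90,0,0],
    [-120,120,0,0],
    [-150,150,0,0]
  ]
}}

```text
t: 17.3
tcp_pos: [0.3142, -0.0631, 0.254]
tool_rot: [3.142, -0.001, -0.077]
contact_force: [-0.3, -0.6, 0.2]
grip_width: 0.0857
grip_force: 0.0
```

```bash
python3 st.py;python3 - <<'E'
from h import *
S=get_image("scene");T=get_image("top")
a=cv2.resize(S["color"][120:260,190:330],(400,400),interpolation=2);b=cv2.resize(T["color"][140:270,180:310],(400,400),interpolation=2)
cv2.imwrite("pics/c2.png",np.hstack([a,b])[:,:,::-1])
E
```

```text
t17.3 r0.3005 q-0.347 z0.2540 yawerr -0.529 | Fout 0.6 Ftan -0.4 Fz 0.2 M [-0.02  0.01  0.01] grip 0.0857 0 q6 1.44 [ 0.3142 -0.0631  0.254 ]
```

View pics/c2.png

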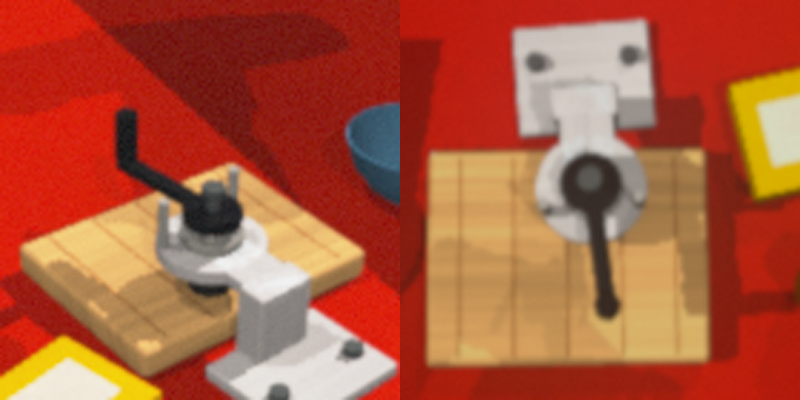

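```bash
python3 - <<'E'
from h import *
S=get_image("scene");T=get_image("top")
A=np.array([.5845,.068])
for z in (.16,.165):
    p=plane(T,180+207*.325-.34,140+303*.325-.34,z);d=p[:2]-A;print(p.round(4),np.hypot(*d),3.246-np.arctan2(d[1],d[0])%(2*np.pi))
k=lambda x,y:(190+x*.35-.3,120+y*.35-.3)
print(tri(T,(180+207*.325-.34,140+303*.325-.34),S,k(126,113)), tri(T,(180+190*.325-.34,140+179*.325-.34),S,k(213,188)))
g=cv2.cvtColor(T["color"],cv2.COLOR_RGB2HSV);bm=((g[...,0]>10)&(g[...,0]<28)&(g[...,1]>60));bm[:,285:]=0
bm=cv2.morphologyEx(bm.astype(np.uint8),3,np.ones((9,9)));c=max(cv2.findContours(bm,0,2)[0],key=cv2.contourArea);print(cv2.minAreaRect(c))
E
```

```text
[0.4784 0.0497 0.16  ] 0.10770313072533315 -0.06627222364795671
[0.4781 0.0496 0.165 ] 0.10800646343079388 -0.06644615488668659
(array([0.47761888, 0.04868929, 0.16226139]), np.float64(0.002314936945420269)) (array([0.5846765 , 0.06741377, 0.13354977]), np.float64(0.0011305506192720077))
((233.9067840576172, 223.255126953125), (69.78327941894531, 91.64651489257812), 89.14490509033203)
```

The picture shows the knob at crop (607,303), which is lever q ≈ -0.07. I let go at 0.17, so the lever sprang back. The board hasn't moved. I'll go back and probe it by pushing with loosely closed fingers.

>>> {"api": "play_rows", "payload": {
  "plan": [
    [40,-32,0,-0.06],
    [80,-64,0,-0.12],
    [120,-96,0,-0.18],
    [155,-124,0,-0.25],
    [155,-124,0,-0.25]
  ],
  "claw": 0
}}

```text
t: 18.0
tcp_pos: [0.485, 0.0532, 0.2535]
tool_rot: [-3.141, -0.002, 0.178]
contact_force: [0.9, -0.2, 0.1]
grip_width: 0.0854
grip_force: 0.0
```

>>> {"api": "play_rows", "payload": {
  "plan": [
    [0,0,40,0],
    [0,0,80,0],
    [0,0,115,0],
    [0,0,130,0],
    [0,0,130,0]
  ]
}}

```text
t: 18.5
tcp_pos: [0.4782, 0.0497, 0.1215]
tool_rot: [-3.141, 0.005, 0.173]
contact_force: [0.8, 0.5, 0.2]
grip_width: 0.0854
grip_force: 0.0
```

>>> {"api": "play_rows", "payload": {
  "plan": [
    [0,0,0,0],
    [0,0,0,0],
    [0,0,0,0],
    [0,0,0,0]
  ],
  "claw": 0.62
}}

```text
t: 18.9
tcp_pos: [0.4804, 0.049, 0.1249]
tool_rot: [3.141, -0.002, 0.172]
contact_force: [-0.5, -0.0, 0.2]
grip_width: 0.0324
grip_force: 0.0
```

```bash
python3 st.py
```

```text
t18.9 r0.1059 q-0.076 z0.1249 yawerr -0.009 | Fout 0.5 Ftan 0.0 Fz 0.2 M [ 0.06 -0.02 -0.01] grip 0.0324 0 q6 1.50 [0.4804 0.049  0.1249]
```

>>> {"api": "play_rows", "payload": {
  "plan": [
    [0,-2,0,0],
    [0.1,-4,0,0.03],
    [0.1,-6,0,0.05],
    [0.1,-6,0,0.05]
  ]
}}

```text
t: 19.3
tcp_pos: [0.4788, 0.055, 0.1241]
tool_rot: [-3.142, -0.0, 0.122]
contact_force: [0.5, -0.6, 0.1]
grip_width: 0.0323
grip_force: 0.0
```

```bash
python3 st.py
```

```text
t19.3 r0.1065 q-0.018 z0.1241 yawerr -0.000 | Fout -0.4 Ftan -0.7 Fz 0.1 M [-0.01  0.01 -0.01] grip 0.0323 0 q6 1.56 [0.4788 0.055  0.1241]
```

>>> {"api": "play_rows", "payload": {
  "plan": [
    [0,-2,0,0.02],
    [0.1,-4,0,0.04],
    [0.1,-4,0,0.04]
  ]
}}

```text
t: 19.6
tcp_pos: [0.4785, 0.0587, 0.124]
tool_rot: [3.141, -0.0, 0.081]
contact_force: [0.9, -2.6, 0.1]
grip_width: 0.0322
grip_force: 1.4
```

```bash
python3 st.py
```

```text
t19.6 r0.1064 q0.017 z0.1240 yawerr -0.006 | Fout -0.7 Ftan -2.7 Fz 0.1 M [-0.45  0.   -0.02] grip 0.0322 1 q6 1.61 [0.4785 0.0587 0.124 ]
```

>>> {"api": "play_rows", "payload": {
  "plan": [
    [0,-2,0,0.02],
    [0.1,-4,0,0.04],
    [0.1,-4,0,0.04]
  ]
}}

```text
t: 19.9
tcp_pos: [0.4784, 0.0622, 0.124]
tool_rot: [3.14, -0.0, 0.041]
contact_force: [0.4, -6.8, 1.4]
grip_width: 0.0324
grip_force: 3.4
```

```bash
python3 st.py
```

```text
t19.9 r0.1063 q0.050 z0.1240 yawerr -0.013 | Fout 0.0 Ftan -6.8 Fz 1.4 M [-1.11 -0.17  0.  ] grip 0.0324 3 q6 1.66 [0.4784 0.0622 0.124 ]
```

>>> {"api": "play_rows", "payload": {
  "plan": [
    [0,-2,0,0.02],
    [0.1,-4,0,0.04],
    [0.1,-4,0,0.04]
  ]
}}

```text
t: 20.2
tcp_pos: [0.4783, 0.0661, 0.124]
tool_rot: [3.14, -0.0, 0.001]
contact_force: [0.2, -7.9, 1.2]
grip_width: 0.0323
grip_force: 4.0
```

```bash
python3 st.py
```

```text
t20.2 r0.1063 q0.086 z0.1240 yawerr -0.017 | Fout -0.0 Ftan -7.9 Fz 1.2 M [-1.23 -0.11  0.03] grip 0.0323 4 q6 1.71 [0.4783 0.0661 0.124 ]
```

>>> {"api": "play_rows", "payload": {
  "plan": [
    [0,-1.5,0,0.015],
    [0.1,-3,0,0.03],
    [0.1,-3,0,0.03]
  ]
}}

```text
t: 20.5
tcp_pos: [0.4783, 0.0689, 0.124]
tool_rot: [3.14, -0.0, -0.028]
contact_force: [0.6, -8.3, 1.7]
grip_width: 0.0328
grip_force: 4.4
```

```bash
python3 st.py
```

```text
t20.5 r0.1062 q0.113 z0.1240 yawerr -0.020 | Fout -0.7 Ftan -8.3 Fz 1.7 M [-1.38 -0.03 -0.01] grip 0.0328 4 q6 1.74 [0.4783 0.0689 0.124 ]
```

>>> {"api": "play_rows", "payload": {
  "plan": [
    [0,-2,0,0.02],
    [0.1,-4,0,0.04],
    [0.1,-4,0,0.04]
  ]
}}

```text
t: 20.8
tcp_pos: [0.4784, 0.0728, 0.124]
tool_rot: [3.14, 0.0, -0.069]
contact_force: [0.7, -9.1, 2.3]
grip_width: 0.0326
grip_force: 4.6
```

```bash
python3 st.py
```

```text
t20.8 r0.1062 q0.150 z0.1240 yawerr -0.023 | Fout -1.1 Ftan -9.0 Fz 2.3 M [-1.43 -0.04  0.08] grip 0.0326 5 q6 1.79 [0.4784 0.0728 0.124 ]
```

>>> {"api": "play_rows", "payload": {
  "plan": [
    [0,2,0,-0.02],
    [0,5,0,-0.04],
    [0,5,0,-0.04]
  ]
}}

```text
t: 21.1
tcp_pos: [0.4783, 0.0685, 0.124]
tool_rot: [3.141, -0.0, -0.028]
contact_force: [1.4, -4.1, -0.1]
grip_width: 0.0326
grip_force: 1.9
```

```bash
python3 st.py
```

```text
t21.1 r0.1062 q0.109 z0.1240 yawerr -0.023 | Fout -1.4 Ftan -4.1 Fz -0.1 M [-0.59 -0.21  0.  ] grip 0.0326 2 q6 1.74 [0.4783 0.0685 0.124 ]
```

>>> {"api": "play_rows", "payload": {
  "plan": [
    [0,1,0,-0.01],
    [0,2,0,-0.02],
    [0,4,0,-0.03],
    [0,7,0,-0.04],
    [0,7,0,-0.04]
  ]
}}

```text
t: 21.6
tcp_pos: [0.4778, 0.0616, 0.1239]
tool_rot: [-3.142, 0.0, 0.012]
contact_force: [0.1, -3.3, 0.1]
grip_width: 0.032
grip_force: 0.8
```

```bash
python3 st.py
```

```text
t21.6 r0.1069 q0.044 z0.1239 yawerr -0.048 | Fout 0.1 Ftan -3.3 Fz 0.1 M [-0.27 -0.04  0.  ] grip 0.0320 1 q6 1.68 [0.4778 0.0616 0.1239]
```

>>> {"api": "play_rows", "payload": {
  "plan": [
    [0,0,0,0],
    [0,0,0,0],
    [0,0,0,0],
    [0,0,0,0],
    [0,0,0,0]
  ],
  "claw": 0
}}

```text
t: 22.1
tcp_pos: [0.4779, 0.0619, 0.124]
tool_rot: [-3.142, 0.0, 0.012]
contact_force: [0.3, 0.1, -0.0]
grip_width: 0.0851
grip_force: 0.0
```

>>> {"api": "play_rows", "payload": {
  "plan": [
    [0,0,0,0],
    [0,0,-20,0],
    [0,0,-60,0],
    [0,0,-100,0],
    [0,0,-130,0]
  ]
}}

```text
t: 22.6
tcp_pos: [0.4783, 0.0619, 0.2564]
tool_rot: [-3.141, -0.002, 0.012]
contact_force: [-0.1, 0.6, -0.5]
grip_width: 0.0854
grip_force: 0.0
```

>>> {"api": "play_rows", "payload": {
  "plan": [
    [-30,30,0,0],
    [-60,60,0,0],
    [-90,90,0,0],
    [-120,120,0,0],
    [-150,150,0,0]
  ]
}}

```text
t: 23.1
tcp_pos: [0.3284, -0.0907, 0.254]
tool_rot: [3.141, -0.0, 0.013]
contact_force: [1.0, -1.4, -0.3]
grip_width: 0.0855
grip_force: 0.0
```

```bash
python3 st.py;python3 - <<'E'
from h import *
S=get_image("scene");T=get_image("top")
a=cv2.resize(S["color"][120:260,190:330],(400,400),interpolation=2);b=cv2.resize(T["color"][140:270,180:310],(400,400),interpolation=2)
cv2.imwrite("pics/c3.png",np.hstack([a,b])[:,:,::-1])
E
```

```text
t23.1 r0.3013 q-0.450 z0.2540 yawerr -0.542 | Fout -0.1 Ftan -1.7 Fz -0.3 M [-0.02 -0.07 -0.  ] grip 0.0855 0 q6 1.28 [ 0.3284 -0.0907  0.254 ]
```

View pics/c3.png

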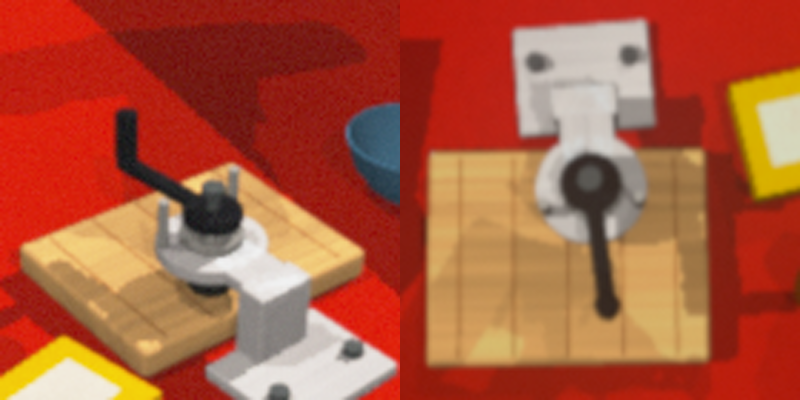

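The knob is back at the same spot, crop (607,303), and the board is unmoved. The rubber back-drives the screw until its friction holds it. When I pushed again, it took about 7 N to move. I'll check that this rest position is stable before handing in.

```bash
cat > k.py <<'E'
from h import *
T=get_image("top");g=cv2.cvtColor(T["color"],cv2.COLOR_RGB2GRAY)[228:246,236:260].astype(float)
w=np.clip(110-g,0,None);y,x=np.mgrid[228:246,236:260];print((w*x).sum()/w.sum(),(w*y).sum()/w.sum())
E
python3 k.py
```

```text
246.44571428571427 235.41677419354838
```

>>> {"api": "play_rows", "payload": {
  "plan": [
    [0,0,0,0],
    [0,0,0,0],
    [0,0,0,0],
    [0,0,0,0],
    [0,0,0,0]
  ]
}}

```text
t: 23.75
tcp_pos: [0.3299, -0.0895, 0.2539]
tool_rot: [-3.141, 0.0, 0.013]
contact_force: [0.4, 0.2, 0.1]
grip_width: 0.0856
grip_force: 0.0
```

>>> {"api": "play_rows", "payload": {
  "plan": [
    [0,0,0,0],
    [0,0,0,0],
    [0,0,0,0],
    [0,0,0,0],
    [0,0,0,0]
  ]
}}

```text
t: 24.25
tcp_pos: [0.3297, -0.09, 0.254]
tool_rot: [-3.142, -0.0, 0.012]
contact_force: [-0.1, -0.4, 0.3]
grip_width: 0.0854
grip_force: 0.0
```

>>> {"api": "play_rows", "payload": {
  "plan": [
    [0,0,0,0],
    [0,0,0,0],
    [0,0,0,0],
    [0,0,0,0],
    [0,0,0,0]
  ]
}}

```text
t: 24.75
tcp_pos: [0.3297, -0.09, 0.254]
tool_rot: [3.142, 0.0, 0.012]
contact_force: [-0.2, -0.4, 0.3]
grip_width: 0.0853
grip_force: 0.0
```

```bash
python3 k.py
```

```text
246.42915204138185 235.41363384444855
```

The lever is stable, so I'm handing in.

```bash
python3 -c "from rig import *;print(sign_off())"
```

```text
the job is handed in; nothing more can be done
None
```

I handed the job in at about 25 s with the board clamped: the lever took a 9 N push, then sprang back about 13° and held still, down in its teeth with the gripper clear; I estimate at least 50 N of foot force but couldn't measure it, and the result wasn't shown.

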